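# Lock the lens stock box with its panel key

### The arm

A 6-joint arm with a two-finger parallel gripper is mounted at the origin on the work surface. World frame = base frame: x ahead of the robot, y to its left, z up, the work surface at z = 0. Lengths are in m, angles in rad, forces in N, time in s.
With the tool pointing down it reaches from about 0.25 to 0.8 m from the base axis. Payload 3.9 kg.
Tool frame: the origin (TCP) lies at the very end of the fingers, on their centre line; the grasp point (between the pads) lies 19 mm behind it; z points along the fingers, y is the line along which they close (so a half turn about z gives the same grasp; the last joint's range is limited). The gripper opens to 85 mm and grips with 20 to 120 N. Pads are 22 mm wide; open, the fingers measure 114 mm over their backs; the gripper's body (76 mm by 85 mm) begins 54 mm behind the grasp point. The pads swing forward as they close: fully open they stand 13 mm farther back than shut.
Start: joints at [-1.236, 0.26, -0.138, 1.173, 0, 1.571], TCP at [0.172, -0.496, 0.231] pointing down, gripper open.
Joint ranges: [-2.78, 2.78], [-0.83, 1.72], [-1.28, 1.37], [-1.9, 2.12], [-1.57, 1.48], [-3.14, 3.14]. Speed limits (rad/s): [2.57, 2.57, 3.14, 3.14, 3.14, 3.14].

### API

Orientations are given as a unit quaternion [w, x, y, z].
In Python, from workcell import manip gives the robot as it stands.
- The arm moves only by the tool jog_arm, never from a script. Its argument "rows" is a list of rows, each an object with "translation": the shift along the tool's x, y, z in cm, a list of three; "delta_rot": the turn, a rotation vector about the tool's x, y, z in degrees, a list of three. A call has 1 to 8 rows; each row is the pose to reach, as a shift and turn from the pose commanded when the call began, along the tool's axes at that moment; what a row does not reach only later rows make up. A row lasts 1/8 s, in which the tool goes at most 62.5 mm and 10.7 degrees, less where a joint would pass 70% of its speed; a pose out of reach is approached as far as the arm can. A call with a gripper value outside its range is refused whole. "grip" is the opening, from 0 (shut) to 1 (fully open), set as the call begins (left out, the last holds). The fingers move at their own pace and stop on an object; the grip force is fixed at half the most. Time passes only in rows, so rows that repeat a pose let the fingers close. It gives the time, the measured TCP pose, the force, the opening and the grip force at its end, in the units of the state.
- manip.sense(): the state, without advancing time (a new reading comes with each control period).
- manip.camera(name): name is "side" or "top"; returns the picture (384x512x3 uint8, red, green, blue); there is no depth.
- manip.get_calibration(name): a dict with "fx", "fy", "cx", "cy" (pixels), "pose" (4x4, takes a point from camera to world coordinates). Camera axes: x right, y up, looking along -z (the intrinsics and any distortion apply to the point x, -y, -z); pixel columns grow to the right and rows downward; lengths in m; the calibration is good to about 2 mm. A picture is of the moment at which its call begins. get_calibration takes no time and is no camera call.
- manip.job_done(): hands the job in; it is judged then, once.
The state is a dict: "clock": time; "qpos": joint angles; "dq": joint speeds; "joint_torque": joint torques, N m; "position": TCP position; "tcp_rot": TCP orientation; "contact_force": force on the tool from outside, world axes, zero at the start; "wrist_torque": the same for the moment, N m; "gripper_width": finger opening in m; "grip_force": force on a finger pad.
Only numpy, scipy, OpenCV 4.12 (cv2) and the standard library are available. Lean on these libraries where they do the work, as an engineer would, in place of code of your own. Each camera call takes 0.05 s, during which the arm holds its last target. There are 200 camera calls.

### The job

Take the yellow-handled panel key from its wooden stand, put it into the round lock on the grey lens stock box, and turn it gently back and forth with light pressure until its bit has dropped through both hidden discs, first one and then the other, and is fully home. Then turn it clockwise until its handle is in line with the red marks, and leave the key standing fully home in the lock. Never force the key against the lock, and leave the other things on the counter alone.

Things in the scene. Friction and masses are not known exactly. Their poses are not given: they have to be found in the camera images.
- key: Panel key, 90 g, upright in its stand. From the foot up its z: steel bit 24 mm wide (key x), 5 thick (key y), 24 high; flange disc 34 mm across, 4 thick, underside 24 mm above the foot; 10 mm round shank; yellow handle plate 44 (x) x 12 (y) mm, 48 to 76 mm above the foot. Origin: centre of the foot of the bit. Same after a half turn. In the stand the flange rests on the stand's top.
- key_stand: Fixed wooden block 70 x 70 x 40 mm with an upright slot (27 x 8 mm, 30 mm deep) in the middle of its top, long along its x, in which the key stands. Origin: centre of its underside.
- stock_box: Fixed flat grey steel box 260 (x) x 300 (y) x 70 mm high. On its top, 50 mm from the centre towards -y, sits the dark steel lock block, 60 x 60 x 28 mm; the bright lid leaf covers the +y part. Origin: centre of its underside.
- lock_mouth (a point): Centre of the lock's round mouth, on the top face of the lock block (98 mm above the counter); axes as the stock box. The bore is 28 mm across with a small bevel. Fully home, the key's flange lies on this face, its foot 24 mm below it. On the upper disc it stays 10 mm above, on the lower 5 mm. The lock may break above 40 N.
- lock_discs (a point): Centre of the top of the upper disc, 14 mm below the mouth; axes as the box. Limp black flaps hide two turning discs, the lower 5 mm further down, each with an 8 mm slot that takes the bit within 0.1 rad. Each starts within 0.7 rad either way of the box's x (green marks), turns from 1.7 clockwise to 1.0 the other way, friction 0.05 N m: pressed well over 6 N, it is dragged along. Play 0.13 rad.
- red_mark: The pair of red marks on the lock block's top, one each side of the mouth, at the locked direction: its x axis runs through both, 1.3 rad clockwise (from above) of the box's x axis, where a pair of green marks shows the open direction. Origin: centre of the mouth. Locked, the key's handle lies in line with them.
- mug: Black mug 80 mm across, 95 mm high, to be left alone. Origin: centre of its underside.
- bottle: White bottle with yellow cap and label, 52 mm across, 110 mm high, to be left alone. Origin: centre of its underside.
- pen_cup: Dark steel cup of pens, 76 mm across, 145 mm high with the pens, to be left alone. Origin: centre of its underside.
- notes: Yellow note pad 76 x 76 x 12 mm, to be left alone. Origin: centre of its underside.
- phone: Black phone 150 x 72 x 9 mm lying flat, to be left alone. Origin: centre of its underside.
- driver: Small blue screwdriver 130 mm long lying on the counter, to be left alone. Origin: its underside.

How it is judged:
On the way, in this order (a step that is already met when the one before it is completed fails the run):
1. the key's bit has dropped fully home through both discs, not yet turned towards the red marks (z of key in the frame of lock_mouth below -0.0215 m and horizontal distance between key and lock_mouth below 0.004 m and angle between key's own z axis and vertical below 0.12 rad and angle between the x axis of key and the x axis of red_mark, either way round above 0.4 rad), for 0.2 s.
2. the key, fully home, is turned to the red marks (z of key in the frame of lock_mouth below -0.0215 m and horizontal distance between key and lock_mouth below 0.004 m and angle between key's own z axis and vertical below 0.12 rad and angle between the x axis of key and the x axis of red_mark, either way round below 0.2 rad), for 0.2 s.
At the end, for the whole second after the job is handed in: The key's handle is in line with the red marks within 0.2 rad, and the key stands at rest, upright (within 0.12 rad) and fully home in the lock (foot more than 21.5 mm below the mouth and within 4 mm of its axis) (all of step 2 and linear speed of key below 0.02 m/s); the robot touches nothing.
It fails at once if the key is forced against the lock: more than 40 N (contact force between key and stock_box above 40 N).
It fails at once if a bystander is disturbed: moved by more than 20 mm (distance of any of mug, bottle, pen_cup, notes, phone, driver from where it was at the start of the episode above 0.02 m).
It also fails if it takes over 72 s, if anything falls off the work surface, if the arm or the gripper's body presses on something with over 40 N, if the wrist force passes 120 N, or if a joint passes its speed limit or range.

## Working session

There is one attempt and no reset: what is moved stays moved. The work goes in short steps, Python scripts to look and compute and a tool call to move; the robot and the scene stay as the last step left them, time stands still between calls to the robot, and variables do not carry over. Pictures are saved under pics/ and viewed, at most 10 in all, crops included, and the job is handed in when it is done.

Besides the shell and the picture viewer there is one more tool, called after "Call:" by a JSON object that holds its "name" and its "arguments". jog_arm: Moves the arm, as the interface text tells. Its arguments: {"type":"object","properties":{"rows":{"type":"array"},"grip":{"type":"number"}},"required":["rows"]}

```bash
mkdir -p pics; ls; python3 - <<'E'
from workcell import manip
import cv2,numpy as np
np.set_printoptions(precision=4,suppress=True)
for n in("top","side"):
    im=manip.camera(n); cv2.imwrite(f"pics/{n}0.png",im[:,:,::-1]); c=manip.get_calibration(n); print(n,c)
print(manip.sense())
E
```

```text
pics
top {'fx': 484.39266730037866, 'fy': 484.39266730037866, 'cx': 257.03565997810466, 'cy': 187.95040238600987, 'pose': array([[-0.0093,  0.9967, -0.0802,  0.5488],
       [-0.9999, -0.0102, -0.0099, -0.1257],
       [-0.0107,  0.0801,  0.9967,  1.2068],
       [ 0.    ,  0.    ,  0.    ,  1.    ]])}
side {'fx': 470.1421970371302, 'fy': 470.1421970371302, 'cx': 253.42061363573163, 'cy': 186.72213657886581, 'pose': array([[-0.8979,  0.2654, -0.3513,  0.1401],
       [-0.4402, -0.5554,  0.7055,  0.8459],
       [-0.0079,  0.7881,  0.6155,  0.9317],
       [ 0.    ,  0.    ,  0.    ,  1.    ]])}
{'clock': 0.1, 'qpos': array([-1.236 ,  0.2606, -0.1392,  1.1727, -0.    ,  1.5708]), 'dq': array([ 0.0012, -0.0011,  0.0035,  0.    ,  0.0009, -0.0015]), 'joint_torque': array([ -0.0007, -40.6507,  25.4528,   0.0101,  -0.0001,   0.    ]), 'position': array([ 0.1723, -0.4953,  0.2306]), 'tcp_rot': array([-0.0008,  0.986 ,  0.1666, -0.0001]), 'contact_force': array([0.1424, 0.8297, 0.4652]), 'wrist_torque': array([0.0448, 0.0123, 0.0053]), 'grip_force': 0.0, 'gripper_width': 0.08567066512270106}
```

View pics/top0.png

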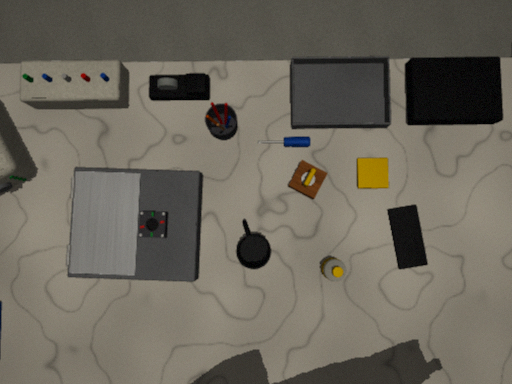

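View pics/side0.png

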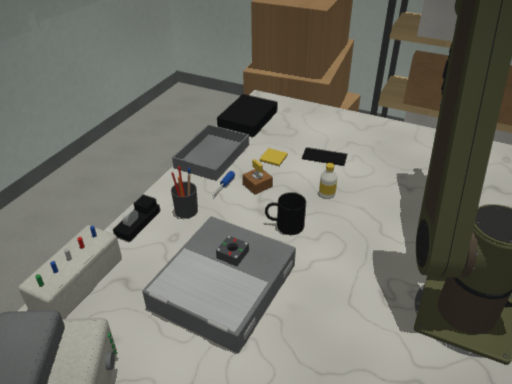

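```bash
cat > h.py <<'E'
from workcell import manip
import cv2,numpy as np
from scipy.spatial.transform import Rotation as R
np.set_printoptions(precision=4,suppress=True)
def ray(n,px,z):
    c=manip.get_calibration(n);P=c["pose"]
    px=np.atleast_2d(px).astype(float)
    d=np.c_[(px[:,0]-c["cx"])/c["fx"],-(px[:,1]-c["cy"])/c["fy"],-np.ones(len(px))]@P[:3,:3].T
    return P[:3,3]+d*((z-P[2,3])/d[:,2])[:,None]
def proj(n,p):
    c=manip.get_calibration(n);P=c["pose"];q=(np.atleast_2d(p)-P[:3,3])@P[:3,:3]
    return np.c_[c["cx"]-c["fx"]*q[:,0]/q[:,2],c["cy"]+c["fy"]*q[:,1]/q[:,2]]
def comps(im,lo,hi,box,amin=3):
    h=cv2.cvtColor(im,cv2.COLOR_RGB2HSV);m=cv2.inRange(h,lo,hi);k=np.zeros_like(m)
    x0,y0,x1,y1=box;k[y0:y1,x0:x1]=m[y0:y1,x0:x1]
    n,l,s,c=cv2.connectedComponentsWithStats(k)
    return [(s[i,4],c[i],np.argwhere(l==i)[:,::-1]) for i in range(1,n) if s[i,4]>=amin]
E
python3 - <<'E'
from h import *
t=manip.camera("top");s=manip.camera("side")
f=lambda im,x,y,w,h,k:cv2.resize(im[y:y+h,x:x+w],None,fx=k,fy=k,interpolation=cv2.INTER_CUBIC)
im=np.vstack([np.hstack([f(t,285,155,48,48,6),f(t,130,202,48,48,6)]),np.hstack([f(s,234,150,48,48,6),f(s,210,225,48,48,6)])])
cv2.imwrite("pics/crop0.png",im[:,:,::-1])
b=(285,155,333,203)
for nm,n,lo,hi,bx,z in[("yel","top",(22,120,120),(35,255,255),b,.092),("brown","top",(3,80,40),(20,255,255),b,.04),
 ("red","top",(0,120,60),(8,255,255),(130,202,178,250),.098),("red2","top",(172,120,60),(180,255,255),(130,202,178,250),.098),("green","top",(45,60,30),(90,255,255),(130,202,178,250),.098),
 ("yel","side",(20,120,100),(35,255,255),(244,155,274,185),.092),("red","side",(0,100,60),(10,255,255),(210,230,255,265),.098),("green","side",(45,50,30),(90,255,255),(210,230,255,265),.098)]:
    im=t if n=="top" else s
    for a,c,p in comps(im,lo,hi,bx):
        r=cv2.minAreaRect(p.astype(np.float32)); print(nm,n,a,c,ray(n,c,z)[0],r[1],r[2])
E
```

```text
yel top 73 [309.7534 176.5753] [ 0.6636 -0.2367  0.092 ] (4.229860305786133, 17.478103637695312) 28.610458374023438
brown top 713 [306.9663 179.5694] [ 0.6618 -0.235   0.04  ] (29.761199951171875, 30.18037223815918) 27.758541107177734
red top 12 [161.8333 221.6667] [0.5628 0.1039 0.098 ] (2.5298221111297607, 3.7947328090667725) 71.56504821777344
red top 12 [141.5833 226.5   ] [0.5522 0.1502 0.098 ] (3.0, 3.0) 90.0
green top 17 [152.2353 213.4706] [0.5818 0.1261 0.098 ] (3.0, 5.0) 0.0
green top 15 [151. 234.] [0.5349 0.1285 0.098 ] (4.0, 2.0) 90.0
yel side 98 [267.4796 158.4592] [ 0.6431 -0.2652  0.092 ] (8.0, 13.0) 90.0
yel side 78 [257.1923 165.6154] [ 0.6554 -0.2163  0.092 ] (14.142135620117188, 6.363960266113281) 45.0
red side 9 [234.3333 239.5556] [0.5642 0.1053 0.098 ] (3.0, 2.0) 90.0
red side 8 [229.375 252.75 ] [0.5536 0.151  0.098 ] (2.1213202476501465, 2.8284268379211426) 45.0
green side 11 [224. 243.] [0.5817 0.1273 0.098 ] (2.8284268379211426, 2.8284268379211426) 45.0
green side 13 [240.3077 249.4615] [0.5347 0.1295 0.098 ] (4.4721360206604, 2.236067771911621) 26.56505012512207
```

View pics/crop0.png

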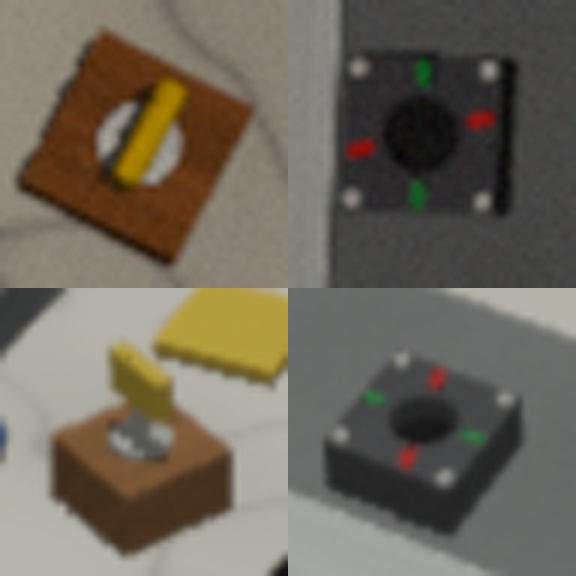

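```bash
cat >> h.py <<'E'
def go(x,y,z,phi):
    "tool-frame shift (cm) and turn (deg) to a tool-down pose with tool x at yaw phi; from measured position, so use only when settled"
    s=manip.sense();w=s["tcp_rot"];T=R.from_quat([w[1],w[2],w[3],w[0]])
    G=R.from_matrix(np.array([[np.cos(phi),np.sin(phi),0],[np.sin(phi),-np.cos(phi),0],[0,0,-1.]]))
    print("shift",T.inv().apply(np.array([x,y,z])-s["position"])*100,"rot",(T.inv()*G).as_rotvec(True))
    X=T.as_matrix();print("clk %.2f"%s["clock"],"pos",s["position"],"phi %.4f"%np.arctan2(X[1,0],X[0,0]),"tilt",X[:2,2],"q",s["qpos"],"F",s["contact_force"],"M",s["wrist_torque"],"w %.4f g %.1f"%(s["gripper_width"],s["grip_force"]))
E
python3 -c "
from h import *
go(.6632,-.2362,.16,-.5)"
```

```text
shift [54.8802 -8.3467  7.0839] rot [-0.0679  0.0337 47.8315]
clk 0.20 pos [ 0.1723 -0.4955  0.2308] phi 0.3348 tilt [-0.0005  0.0012] q [-1.236   0.2605 -0.1389  1.1727 -0.0001  1.5708] F [ 0.4506 -0.4306 -0.0112] M [-0.007  -0.0065 -0.    ] w 0.0854 g 0.0
```

Call:
{"name": "jog_arm", "arguments": {"rows": [{"translation": [6, -1, 0.5], "delta_rot": [0, 0, 5]}, {"translation": [12, -2, 1], "delta_rot": [0, 0, 10]}, {"translation": [18, -2.8, 1], "delta_rot": [0, 0, 15]}, {"translation": [24, -3.7, 1], "delta_rot": [0, 0, 21]}, {"translation": [30, -4.6, 1.5], "delta_rot": [0, 0, 27]}, {"translation": [36, -5.5, 2], "delta_rot": [0, 0, 33]}, {"translation": [42, -6.4, 3], "delta_rot": [0, 0, 39]}, {"translation": [48, -7.3, 4], "delta_rot": [0, 0, 47.8]}], "grip": 1}}

```text
clock: 1.2
position: [0.5946, -0.2856, 0.1908]
tcp_rot: [-0.009, 0.974, -0.227, 0.002]
contact_force: [-0.6, 0.1, -0.0]
gripper_width: 0.0849
grip_force: 0.0
```

```bash
python3 -c "
from h import *
go(.6632,-.2362,.14,-.5)"
```

```text
shift [ 3.9782 -7.3593  5.2212] rot [-1.0739  0.0574  2.4604]
clk 1.20 pos [ 0.5946 -0.2856  0.1908] phi -0.4571 tilt [0.0077 0.0171] q [-0.4568  0.5116  0.1478  1.2076  0.0188  3.1418] F [-0.5742  0.117  -0.0434] M [-0.0384 -0.0435 -0.2922] w 0.0849 g 0.0
```

Call:
{"name": "jog_arm", "arguments": {"rows": [{"translation": [2, -3.5, 1], "delta_rot": [0, 0, -10.6]}, {"translation": [4, -7.2, 3], "delta_rot": [0, 0, -21.2]}, {"translation": [4, -7.2, 3], "delta_rot": [0, 0, -31.8]}, {"translation": [4, -7.2, 3], "delta_rot": [0, 0, -42.4]}, {"translation": [4, -7.2, 3], "delta_rot": [0, 0, -53]}, {"translation": [4, -7.2, 3], "delta_rot": [0, 0, -63.6]}, {"translation": [4, -7.2, 3], "delta_rot": [0, 0, -74.2]}, {"translation": [4, -7.2, 3], "delta_rot": [0, 0, -84.8]}]}}

```text
clock: 2.2
position: [0.6603, -0.2408, 0.1621]
tcp_rot: [-0.006, 0.871, 0.491, 0.007]
contact_force: [-0.7, -0.3, 0.8]
gripper_width: 0.0857
grip_force: 0.0
```

```bash
python3 -c "
from h import *
go(.6632,-.2362,.14,-.5+np.pi)"
```

```text
shift [0.5006 0.0177 2.2154] rot [  0.6965  -0.91   -92.5717]
clk 2.20 pos [ 0.6603 -0.2408  0.1621] phi 1.0258 tilt [0.0068 0.0165] q [-0.3578  0.6011  0.2322  1.2012  0.0179  1.7579] F [-0.717  -0.2522  0.832 ] M [-0.006   0.0785 -0.0008] w 0.0857 g 0.0
```

Call:
{"name": "jog_arm", "arguments": {"rows": [{"translation": [0.5, 0, 1], "delta_rot": [0, 0, -10.6]}, {"translation": [0.5, 0, 1], "delta_rot": [0, 0, -21.2]}, {"translation": [0.5, 0, 1], "delta_rot": [0, 0, -31.8]}, {"translation": [0.5, 0, 1], "delta_rot": [0, 0, -42.4]}, {"translation": [0.5, 0, 1], "delta_rot": [0, 0, -53]}, {"translation": [0.5, 0, 1], "delta_rot": [0, 0, -63.6]}, {"translation": [0.5, 0, 1], "delta_rot": [0, 0, -74.2]}, {"translation": [0.5, 0, 1], "delta_rot": [0, 0, -84.8]}]}}

```text
clock: 3.2
position: [0.663, -0.2363, 0.1522]
tcp_rot: [0.001, 0.313, 0.95, 0.009]
contact_force: [0.1, 0.4, -0.1]
gripper_width: 0.0854
grip_force: 0.0
```

Call:
{"name": "jog_arm", "arguments": {"rows": [{"translation": [0, 0, 0], "delta_rot": [0, 0, -7.7]}, {"translation": [0, 0, 0], "delta_rot": [0, 0, -7.7]}]}}

```text
clock: 3.45
position: [0.663, -0.2363, 0.1523]
tcp_rot: [0.001, 0.252, 0.968, 0.009]
contact_force: [-0.2, -0.1, 0.1]
gripper_width: 0.0856
grip_force: 0.0
```

```bash
python3 - <<'E'
from h import *
t=manip.camera("top");s=manip.camera("side")
f=lambda im,x,y,w,h,k:cv2.resize(im[y:y+h,x:x+w],None,fx=k,fy=k,interpolation=cv2.INTER_CUBIC)
cv2.imwrite("pics/crop1.png",np.hstack([f(t,270,140,80,80,5),f(s,215,120,80,80,5)])[:,:,::-1])
go(.6632,-.2362,.14,-.5+np.pi)
E
```

```text
shift [-0.0045  0.0003  1.24  ] rot [ 1.0218 -0.0943 -0.5455]
clk 3.55 pos [ 0.6631 -0.2364  0.1524] phi 2.6321 tilt [0.0072 0.0164] q [-0.3506  0.6069  0.2173  1.1802  0.0179  0.1589] F [ 0.2015 -0.3361  0.6963] M [-0.0097 -0.0332  0.0168] w 0.0855 g 0.0
```

View pics/crop1.png

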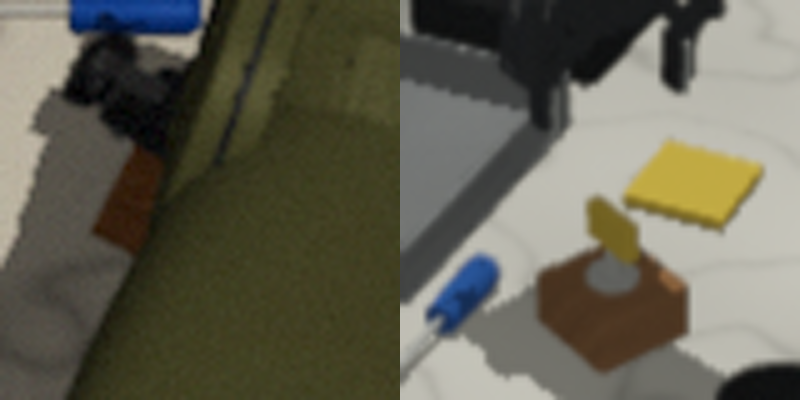

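```bash
python3 - <<'E'
from h import *
print(ray("top",(308.3,178.8),.044),ray("side",(257.2,174.6),.043))
s=manip.camera("side")
for a,c,p in comps(s,(20,110,60),(35,255,255),(240,155,266,176)): print(a,c,ray("side",c,.078))
print(proj("side",[[.6632,-.2362,.078],[.662,-.235,.078]]))
E
```

```text
[[ 0.6632 -0.2379  0.044 ]] [[ 0.6641 -0.234   0.043 ]]
34 [262.9412 158.0588] [[ 0.6655 -0.2795  0.078 ]]
80 [257.275 166.   ] [[ 0.6629 -0.2323  0.078 ]]
[[257.7207 165.3192]
 [257.8999 165.6154]]
```

Call:
{"name": "jog_arm", "arguments": {"rows": [{"translation": [0, 0, 1.2], "delta_rot": [1.0, -0.1, -0.5]}, {"translation": [0, 0, 1.2], "delta_rot": [1.0, -0.1, -0.5]}]}}

```text
clock: 3.85
position: [0.6624, -0.2354, 0.1389]
tcp_rot: [-0.001, 0.247, 0.969, 0.0]
contact_force: [-0.1, -0.4, -0.2]
gripper_width: 0.0856
grip_force: 0.0
```

```bash
python3 -c "
from h import *
go(.6632,-.2362,.059,-.5+np.pi)"
```

```text
shift [-0.126  -0.0275  7.9851] rot [-0.0115 -0.1362  0.0912]
clk 3.85 pos [ 0.6624 -0.2354  0.1389] phi 2.6432 tilt [-0.0022  0.001 ] q [-0.3416  0.6142  0.1954  1.1543  0.0002  0.1568] F [-0.0955 -0.3776 -0.1597] M [-0.0261 -0.0168 -0.0048] w 0.0856 g 0.0
```

Call:
{"name": "jog_arm", "arguments": {"rows": [{"translation": [-0.1, 0, 3], "delta_rot": [0, -0.1, 0]}, {"translation": [-0.1, 0, 6], "delta_rot": [0, -0.1, 0]}, {"translation": [-0.1, 0, 8], "delta_rot": [0, -0.1, 0]}, {"translation": [-0.1, 0, 8], "delta_rot": [0, -0.1, 0]}, {"translation": [-0.1, 0, 8], "delta_rot": [0, -0.1, 0]}]}}

```text
clock: 4.47
position: [0.6649, -0.2368, 0.0615]
tcp_rot: [0.002, 0.247, 0.969, -0.0]
contact_force: [-0.5, -0.2, 1.2]
gripper_width: 0.0856
grip_force: 0.0
```

Call:
{"name": "jog_arm", "arguments": {"rows": [{"translation": [0, 0, 0], "delta_rot": [0, 0, 0]}, {"translation": [0, 0, 0], "delta_rot": [0, 0, 0]}, {"translation": [0, 0, 0], "delta_rot": [0, 0, 0]}, {"translation": [0, 0, 0], "delta_rot": [0, 0, 0]}, {"translation": [0, 0, 0], "delta_rot": [0, 0, 0]}, {"translation": [0, 0, 0], "delta_rot": [0, 0, 0]}], "grip": 0}}

```text
clock: 5.22
position: [0.6645, -0.2368, 0.061]
tcp_rot: [0.002, 0.247, 0.969, -0.0]
contact_force: [0.6, 0.1, 3.0]
gripper_width: 0.011
grip_force: 58.8
```

```bash
python3 -c "
from h import *
go(.6632,-.2362,.059,-.5+np.pi)"
```

```text
shift [ 0.1428 -0.0071  0.2026] rot [0.0307 0.1727 0.075 ]
clk 5.22 pos [ 0.6645 -0.2368  0.061 ] phi 2.6429 tilt [ 0.0029 -0.001 ] q [-0.3424  0.663   0.077   0.9817  0.0001  0.1563] F [0.6225 0.1422 3.0075] M [-0.0307  0.0099  0.0073] w 0.0110 g 58.8
```

Call:
{"name": "jog_arm", "arguments": {"rows": [{"translation": [0, 0, -2], "delta_rot": [0, 0, 0]}, {"translation": [0, 0, -5], "delta_rot": [0, 0, 0]}, {"translation": [0, 0, -10], "delta_rot": [0, 0, 0]}, {"translation": [0, 0, -15], "delta_rot": [0, 0, 0]}, {"translation": [0, 0, -15], "delta_rot": [0, 0, 0]}, {"translation": [0, 0, -15], "delta_rot": [0, 0, 0]}]}}

```text
clock: 5.98
position: [0.6635, -0.2364, 0.2099]
tcp_rot: [0.001, 0.247, 0.969, -0.0]
contact_force: [0.3, -0.8, -0.7]
gripper_width: 0.0113
grip_force: 58.7
```

```bash
python3 -c "
from h import *
go(.558,.1277,.19,.6+np.pi)"
```

```text
shift [26.6795 26.9329  1.9634] rot [ -0.0225   0.0713 -62.9479]
clk 5.97 pos [ 0.6635 -0.2364  0.2099] phi 2.6429 tilt [ 0.0012 -0.0003] q [-0.3424  0.589   0.3342  1.3147  0.0001  0.1563] F [ 0.2563 -0.7939 -0.6944] M [-0.0854  0.0111 -0.0063] w 0.0113 g 58.7
```

Call:
{"name": "jog_arm", "arguments": {"rows": [{"translation": [3, 3, 0], "delta_rot": [0, 0, -6]}, {"translation": [7, 7, 0], "delta_rot": [0, 0, -15]}, {"translation": [11, 11, 0], "delta_rot": [0, 0, -24]}, {"translation": [15, 15, 0], "delta_rot": [0, 0, -33]}, {"translation": [19, 19.2, 0], "delta_rot": [0, 0, -42]}, {"translation": [23, 23.2, 0], "delta_rot": [0, 0, -52]}, {"translation": [26.7, 26.9, 0], "delta_rot": [0, 0, -63]}, {"translation": [26.7, 26.9, 0], "delta_rot": [0, 0, -63]}]}}

```text
clock: 6.98
position: [0.5553, 0.1303, 0.2079]
tcp_rot: [-0.001, -0.299, 0.954, -0.0]
contact_force: [-0.1, -1.4, -1.5]
gripper_width: 0.011
grip_force: 58.8
```

Call:
{"name": "jog_arm", "arguments": {"rows": [{"translation": [0, 0, 3], "delta_rot": [0, 0, 0]}, {"translation": [0, 0, 3], "delta_rot": [0, 0, 0]}, {"translation": [0, 0, 3], "delta_rot": [0, 0, 0]}]}}

```text
clock: 7.35
position: [0.5579, 0.1265, 0.1798]
tcp_rot: [0.0, -0.295, 0.955, -0.001]
contact_force: [0.1, -0.0, -0.8]
gripper_width: 0.011
grip_force: 58.8
```

```bash
python3 - <<'E'
from h import *
t=manip.camera("top");s=manip.camera("side")
f=lambda im,x,y,w,h,k:cv2.resize(im[y:y+h,x:x+w],None,fx=k,fy=k,interpolation=cv2.INTER_CUBIC)
cv2.imwrite("pics/crop2.png",np.hstack([f(t,120,180,80,80,5),f(s,195,190,80,80,5)])[:,:,::-1])
go(.558,.1277,.15,.6+np.pi)
p=manip.sense()["position"]; print(proj("side",p), proj("side",[p-[0,0,.015],p-[0,0,.043]]),proj("side",[.558,.1277,.098]))
E
```

```text
shift [0.0253 0.1254 3.082 ] rot [-0.1357  0.137  -0.0169]
clk 7.45 pos [0.5588 0.1268 0.1808] phi -2.5419 tilt [ 0.0033 -0.0006] q [ 0.2239  0.3641 -0.1204  1.0832 -0.0013 -0.3758] F [-0.1615 -0.104  -1.2321] M [-0.0008 -0.0342 -0.0575] w 0.0110 g 58.8
[[230.9234 220.9351]] [[231.1576 225.5914]
 [231.5845 234.0819]] [[232.2933 246.0541]]
```

View pics/crop2.png

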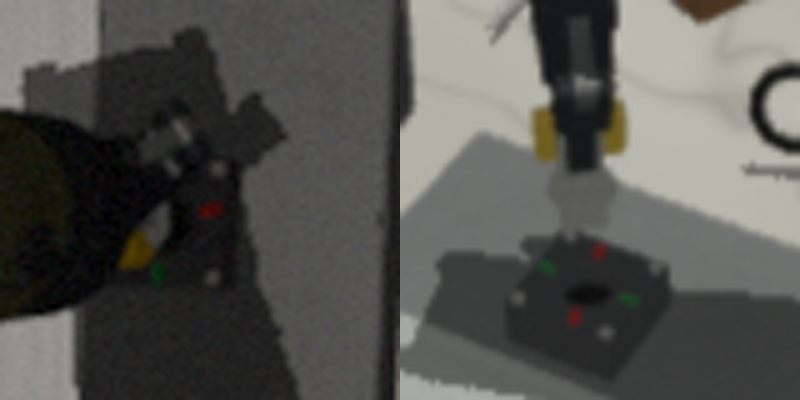

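Call:
{"name": "jog_arm", "arguments": {"rows": [{"translation": [0, 0.1, 3], "delta_rot": [-0.1, 0.1, 0]}, {"translation": [0, 0.1, 3], "delta_rot": [-0.1, 0.1, 0]}, {"translation": [0, 0.1, 3], "delta_rot": [-0.1, 0.1, 0]}, {"translation": [0, 0.1, 3], "delta_rot": [-0.1, 0.1, 0]}]}}

```text
clock: 7.95
position: [0.5586, 0.1283, 0.1515]
tcp_rot: [0.001, -0.296, 0.955, -0.0]
contact_force: [0.0, 0.7, -1.2]
gripper_width: 0.0106
grip_force: 58.8
```

```bash
python3 - <<'E'
from h import *
go(.558,.1277,.132,.6+np.pi);s=manip.camera("side");go(.558,.1277,.132,.6+np.pi)
E
```

```text
shift [ 0.0863 -0.0108  1.952 ] rot [-0.06    0.1118  0.0422]
clk 7.95 pos [0.5586 0.1283 0.1515] phi -2.5409 tilt [0.0022 0.0002] q [ 0.2259  0.3833 -0.1705  1.0148 -0.0003 -0.3749] F [ 0.0022  0.7228 -1.1787] M [0.0317 0.0044 0.01  ] w 0.0106 g 58.8
shift [ 0.0748 -0.0171  1.9377] rot [-0.0558  0.0982  0.0429]
clk 8.00 pos [0.5585 0.1283 0.1514] phi -2.5408 tilt [0.002  0.0002] q [ 0.2259  0.3834 -0.1708  1.0146 -0.0003 -0.3748] F [-0.1116 -0.2803 -1.1538] M [ 0.0118 -0.011  -0.0113] w 0.0114 g 58.8
```

Call:
{"name": "jog_arm", "arguments": {"rows": [{"translation": [0.05, 0, 0.4], "delta_rot": [0, 0.1, 0]}, {"translation": [0.05, 0, 0.7], "delta_rot": [0, 0.1, 0]}, {"translation": [0.05, 0, 0.9], "delta_rot": [0, 0.1, 0]}, {"translation": [0.05, 0, 1.1], "delta_rot": [0, 0.1, 0]}, {"translation": [0.05, 0, 1.2], "delta_rot": [0, 0.1, 0]}, {"translation": [0.05, 0, 1.3], "delta_rot": [0, 0.1, 0]}, {"translation": [0.05, 0, 1.3], "delta_rot": [0, 0.1, 0]}]}}

```text
clock: 8.88
position: [0.5572, 0.1279, 0.1371]
tcp_rot: [-0.001, -0.296, 0.955, -0.0]
contact_force: [-0.1, -0.0, -0.8]
gripper_width: 0.0111
grip_force: 58.8
```

```bash
python3 - <<'E'
from h import *
go(.558,.1277,.132,.6+np.pi);s=manip.camera("side");go(.558,.1277,.132,.6+np.pi)
f=lambda im,x,y,w,h,k:cv2.resize(im[y:y+h,x:x+w],None,fx=k,fy=k,interpolation=cv2.INTER_CUBIC)
cv2.imwrite("pics/crop3.png",f(s,200,205,64,64,8)[:,:,::-1])
E
```

```text
shift [-0.0595 -0.0584  0.5119] rot [-0.0076 -0.1198  0.0507]
clk 8.88 pos [0.5572 0.1279 0.1371] phi -2.5407 tilt [-0.0017 -0.0013] q [ 0.2261  0.3941 -0.1935  0.985  -0.0009 -0.3748] F [-0.1204 -0.0116 -0.8285] M [-0.0207 -0.0669  0.0437] w 0.0111 g 58.8
shift [-0.0555 -0.0554  0.5174] rot [-0.0106 -0.1147  0.0504]
clk 8.93 pos [0.5572 0.1278 0.1372] phi -2.5407 tilt [-0.0015 -0.0013] q [ 0.226   0.3941 -0.1934  0.9851 -0.0009 -0.3748] F [ 0.1086 -0.1833 -0.8769] M [ 0.0321 -0.0009  0.0426] w 0.0112 g 58.8
```

View pics/crop3.png

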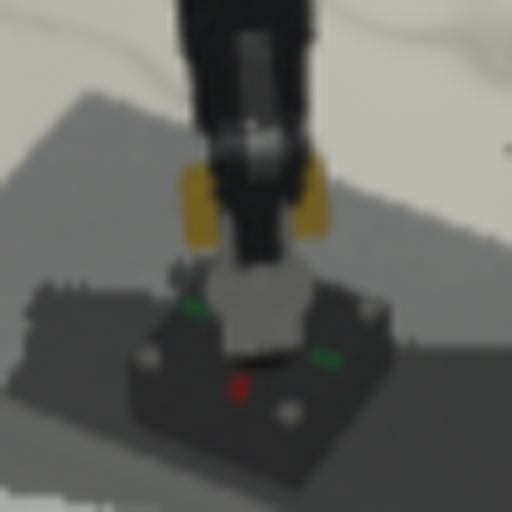

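Call:
{"name": "jog_arm", "arguments": {"rows": [{"translation": [-0.08, -0.05, 0.1], "delta_rot": [0, 0, 0]}, {"translation": [-0.08, -0.05, 0.2], "delta_rot": [0, 0, 0]}, {"translation": [-0.08, -0.05, 0.3], "delta_rot": [0, 0, 0]}, {"translation": [-0.08, -0.05, 0.4], "delta_rot": [0, 0, 0]}, {"translation": [-0.08, -0.05, 0.4], "delta_rot": [0, 0, 0]}]}}

```text
clock: 9.55
position: [0.5581, 0.1279, 0.1331]
tcp_rot: [-0.001, -0.296, 0.955, -0.0]
contact_force: [0.1, -0.8, -0.4]
gripper_width: 0.0112
grip_force: 58.8
```

```bash
python3 - <<'E'
from h import *
go(.558,.1277,.132,.6+np.pi)
E
```

```text
shift [ 0.0139 -0.0095  0.1055] rot [-0.0049 -0.1265  0.0489]
clk 9.55 pos [0.5581 0.1279 0.1331] phi -2.5407 tilt [-0.0018 -0.0013] q [ 0.2257  0.3986 -0.1978  0.9765 -0.0009 -0.3751] F [ 0.0822 -0.7888 -0.4099] M [-0.012  -0.0276 -0.0443] w 0.0112 g 58.8
```

Call:
{"name": "jog_arm", "arguments": {"rows": [{"translation": [0, 0, 0.1], "delta_rot": [0, 0, 0]}, {"translation": [0, 0, 0.2], "delta_rot": [0, 0, 0]}, {"translation": [0, 0, 0.3], "delta_rot": [0, 0, 0]}, {"translation": [0, 0, 0.4], "delta_rot": [0, 0, 0]}, {"translation": [0, 0, 0.4], "delta_rot": [0, 0, 0]}]}}

```text
clock: 10.18
position: [0.5581, 0.1279, 0.1291]
tcp_rot: [-0.001, -0.296, 0.955, -0.0]
contact_force: [0.7, 0.3, -1.7]
gripper_width: 0.0113
grip_force: 58.8
```

```bash
python3 - <<'E'
from h import *
go(.558,.1277,.132,.6+np.pi)
E
```

```text
shift [ 0.0236 -0.0074 -0.2905] rot [-0.0085 -0.1177  0.0496]
clk 10.18 pos [0.5581 0.1279 0.1291] phi -2.5407 tilt [-0.0016 -0.0013] q [ 0.2257  0.4016 -0.2041  0.967  -0.0009 -0.3751] F [ 0.6834  0.2559 -1.6916] M [ 0.0217  0.0263 -0.0073] w 0.0113 g 58.8
```

Still free. Continue in fine steps.

Call:
{"name": "jog_arm", "arguments": {"rows": [{"translation": [0, 0, 0.05], "delta_rot": [0, 0, 0]}, {"translation": [0, 0, 0.1], "delta_rot": [0, 0, 0]}, {"translation": [0, 0, 0.1], "delta_rot": [0, 0, 0]}]}}

```text
clock: 10.55
position: [0.5583, 0.1279, 0.1288]
tcp_rot: [-0.001, -0.296, 0.955, -0.0]
contact_force: [-1.3, 0.5, 3.9]
gripper_width: 0.0108
grip_force: 59.6
```

Call:
{"name": "jog_arm", "arguments": {"rows": [{"translation": [0, 0, 0.05], "delta_rot": [0, 0, 0]}, {"translation": [0, 0, 0.1], "delta_rot": [0, 0, 0]}, {"translation": [0, 0, 0.1], "delta_rot": [0, 0, 0]}]}}

```text
clock: 10.92
position: [0.5584, 0.1279, 0.1286]
tcp_rot: [-0.0, -0.296, 0.955, -0.0]
contact_force: [-2.8, -0.2, 9.4]
gripper_width: 0.011
grip_force: 60.5
```

Call:
{"name": "jog_arm", "arguments": {"rows": [{"translation": [0, 0, -0.12], "delta_rot": [0, 0, 0]}, {"translation": [0, 0, -0.12], "delta_rot": [0, 0, 3]}, {"translation": [0, 0, -0.12], "delta_rot": [0, 0, 6]}, {"translation": [0, 0, -0.12], "delta_rot": [0, 0, 9]}, {"translation": [0, 0, -0.12], "delta_rot": [0, 0, 12]}]}}

```text
clock: 11.55
position: [0.5591, 0.1275, 0.1286]
tcp_rot: [-0.0, -0.194, 0.981, -0.001]
contact_force: [2.0, -0.7, 2.2]
gripper_width: 0.0111
grip_force: 59.3
```

Call:
{"name": "jog_arm", "arguments": {"rows": [{"translation": [0, 0, 0], "delta_rot": [0, 0, 3]}, {"translation": [0, 0, 0], "delta_rot": [0, 0, 6]}, {"translation": [0, 0, 0], "delta_rot": [0, 0, 9]}, {"translation": [0, 0, 0], "delta_rot": [0, 0, 12]}]}}

```text
clock: 12.05
position: [0.558, 0.1278, 0.1276]
tcp_rot: [-0.001, -0.09, 0.996, -0.001]
contact_force: [-0.1, -0.2, -2.2]
gripper_width: 0.0108
grip_force: 58.8
```

```bash
python3 - <<'E'
from h import *
go(.558,.1277,.132,.6+np.pi)
E
```

```text
shift [ 0.004  -0.0112 -0.4365] rot [ -0.0283  -0.1534 -24.0497]
clk 12.05 pos [0.558  0.1278 0.1276] phi -2.9613 tilt [-0.0023 -0.0015] q [ 0.2257  0.403  -0.206   0.9643 -0.0009  0.0454] F [-0.1435 -0.2447 -2.1799] M [0.005  0.0091 0.0123] w 0.0108 g 58.8
```

Call:
{"name": "jog_arm", "arguments": {"rows": [{"translation": [0, 0, 0.1], "delta_rot": [0, 0, 0]}, {"translation": [0, 0, 0.2], "delta_rot": [0, 0, 0]}, {"translation": [0, 0, 0.25], "delta_rot": [0, 0, 0]}, {"translation": [0, 0, 0.25], "delta_rot": [0, 0, 0]}]}}

```text
clock: 12.55
position: [0.5581, 0.1279, 0.1258]
tcp_rot: [-0.001, -0.091, 0.996, -0.001]
contact_force: [0.5, 0.4, -0.9]
gripper_width: 0.0111
grip_force: 58.8
```

Call:
{"name": "jog_arm", "arguments": {"rows": [{"translation": [0, 0, 0.05], "delta_rot": [0, 0, 0]}, {"translation": [0, 0, 0.1], "delta_rot": [0, 0, 0]}, {"translation": [0, 0, 0.1], "delta_rot": [0, 0, 0]}]}}

```text
clock: 12.92
position: [0.5581, 0.1279, 0.1248]
tcp_rot: [-0.001, -0.091, 0.996, -0.001]
contact_force: [0.6, -0.0, -0.8]
gripper_width: 0.011
grip_force: 58.8
```

```bash
python3 - <<'E'
from h import *
go(.558,.1277,.132,.6+np.pi)
E
```

```text
shift [ 0.0169 -0.016  -0.7159] rot [ -0.0318  -0.1128 -23.9473]
clk 12.93 pos [0.5581 0.1279 0.1248] phi -2.9596 tilt [-0.0016 -0.0013] q [ 0.2257  0.4049 -0.2109  0.9569 -0.0009  0.0437] F [ 0.5717 -0.0411 -0.7796] M [-0.0445  0.02    0.0013] w 0.0110 g 58.8
```

Call:
{"name": "jog_arm", "arguments": {"rows": [{"translation": [0, 0, 0.05], "delta_rot": [0, 0, 0]}, {"translation": [0, 0, 0.1], "delta_rot": [0, 0, 0]}, {"translation": [0, 0, 0.14], "delta_rot": [0, 0, 0]}, {"translation": [0, 0, 0.14], "delta_rot": [0, 0, 0]}]}}

```text
clock: 13.42
position: [0.5581, 0.1279, 0.1234]
tcp_rot: [-0.001, -0.091, 0.996, -0.001]
contact_force: [0.3, -0.0, -1.3]
gripper_width: 0.0111
grip_force: 58.8
```

Call:
{"name": "jog_arm", "arguments": {"rows": [{"translation": [0, 0, 0.04], "delta_rot": [0, 0, 0]}, {"translation": [0, 0, 0.08], "delta_rot": [0, 0, 0]}, {"translation": [0, 0, 0.08], "delta_rot": [0, 0, 0]}]}}

```text
clock: 13.8
position: [0.5581, 0.1278, 0.1226]
tcp_rot: [-0.001, -0.091, 0.996, -0.001]
contact_force: [0.2, -0.1, -1.0]
gripper_width: 0.0113
grip_force: 58.8
```

Call:
{"name": "jog_arm", "arguments": {"rows": [{"translation": [0, 0, 0.05], "delta_rot": [0, 0, 0]}, {"translation": [0, 0, 0.1], "delta_rot": [0, 0, 0]}, {"translation": [0, 0, 0.1], "delta_rot": [0, 0, 0]}]}}

```text
clock: 14.18
position: [0.5581, 0.1278, 0.1216]
tcp_rot: [-0.001, -0.091, 0.996, -0.001]
contact_force: [0.0, -0.3, -0.5]
gripper_width: 0.0112
grip_force: 58.8
```

Call:
{"name": "jog_arm", "arguments": {"rows": [{"translation": [0, 0, 0.04], "delta_rot": [0, 0, 0]}, {"translation": [0, 0, 0.08], "delta_rot": [0, 0, 0]}, {"translation": [0, 0, 0.08], "delta_rot": [0, 0, 0]}]}}

```text
clock: 14.55
position: [0.5581, 0.1279, 0.1208]
tcp_rot: [-0.001, -0.091, 0.996, -0.001]
contact_force: [0.3, -0.4, -0.6]
gripper_width: 0.0111
grip_force: 58.8
```

Call:
{"name": "jog_arm", "arguments": {"rows": [{"translation": [0, 0, 0.05], "delta_rot": [0, 0, 0]}, {"translation": [0, 0, 0.1], "delta_rot": [0, 0, 0]}, {"translation": [0, 0, 0.1], "delta_rot": [0, 0, 0]}]}}

```text
clock: 14.92
position: [0.5581, 0.1279, 0.1198]
tcp_rot: [-0.001, -0.091, 0.996, -0.001]
contact_force: [-0.4, 0.9, -0.4]
gripper_width: 0.0111
grip_force: 58.8
```

Call:
{"name": "jog_arm", "arguments": {"rows": [{"translation": [0, 0, 0.04], "delta_rot": [0, 0, 0]}, {"translation": [0, 0, 0.08], "delta_rot": [0, 0, 0]}, {"translation": [0, 0, 0.08], "delta_rot": [0, 0, 0]}]}}

```text
clock: 15.3
position: [0.5582, 0.1279, 0.1191]
tcp_rot: [-0.001, -0.091, 0.996, -0.001]
contact_force: [-0.5, -0.1, -1.4]
gripper_width: 0.0112
grip_force: 58.9
```

```bash
python3 - <<'E'
from h import *
s=manip.camera("side");go(.558,.1277,.132,.6+np.pi)
f=lambda im,x,y,w,h,k:cv2.resize(im[y:y+h,x:x+w],None,fx=k,fy=k,interpolation=cv2.INTER_CUBIC)
cv2.imwrite("pics/crop4.png",f(s,200,205,64,64,8)[:,:,::-1])
E
```

```text
shift [ 0.022 -0.016 -1.293] rot [ -0.0355  -0.1079 -23.9481]
clk 15.35 pos [0.5582 0.1279 0.1191] phi -2.9596 tilt [-0.0015 -0.0013] q [ 0.2257  0.4095 -0.2199  0.9432 -0.0009  0.0437] F [ 0.246  -0.0982 -1.1578] M [ 0.0273 -0.0109  0.0114] w 0.0113 g 58.9
```

View pics/crop4.png

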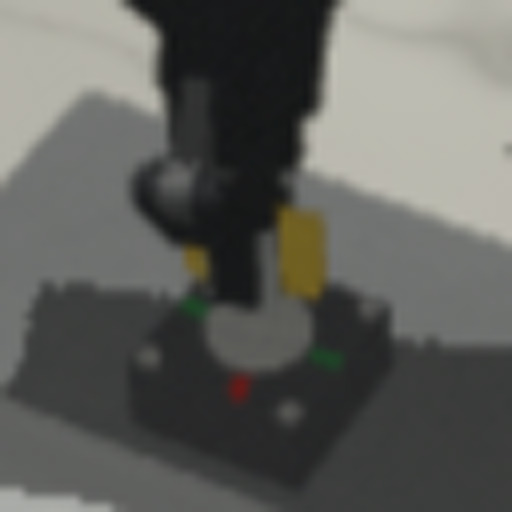

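The picture shows the flange (crop centre 260,335) on or barely above the lock face, so both discs have been passed. I'll seat the key lightly.

Call:
{"name": "jog_arm", "arguments": {"rows": [{"translation": [0, 0, 0.05], "delta_rot": [0, 0, 0]}, {"translation": [0, 0, 0.1], "delta_rot": [0, 0, 0]}, {"translation": [0, 0, 0.1], "delta_rot": [0, 0, 0]}]}}

```text
clock: 15.72
position: [0.5581, 0.1278, 0.119]
tcp_rot: [-0.001, -0.091, 0.996, -0.001]
contact_force: [-2.4, -0.4, 5.2]
gripper_width: 0.0108
grip_force: 59.9
```

Call:
{"name": "jog_arm", "arguments": {"rows": [{"translation": [0, 0, 0.03], "delta_rot": [0, 0, 0]}, {"translation": [0, 0, 0.06], "delta_rot": [0, 0, 0]}, {"translation": [0, 0, 0.06], "delta_rot": [0, 0, 0]}]}}

```text
clock: 16.1
position: [0.5582, 0.1279, 0.119]
tcp_rot: [-0.0, -0.091, 0.996, -0.0]
contact_force: [-3.1, -1.5, 9.3]
gripper_width: 0.011
grip_force: 60.4
```

Call:
{"name": "jog_arm", "arguments": {"rows": [{"translation": [0, 0, -0.12], "delta_rot": [0, 0, 0]}, {"translation": [0, 0, -0.12], "delta_rot": [0, 0, 4]}, {"translation": [0, 0, -0.12], "delta_rot": [0, 0, 8]}, {"translation": [0, 0, -0.12], "delta_rot": [0, 0, 12]}, {"translation": [0, 0, -0.12], "delta_rot": [0, 0, 16]}, {"translation": [0, 0, -0.12], "delta_rot": [0, 0, 20]}, {"translation": [0, 0, -0.12], "delta_rot": [0, 0, 24]}]}}

```text
clock: 16.98
position: [0.5584, 0.1275, 0.119]
tcp_rot: [-0.0, 0.119, 0.993, -0.001]
contact_force: [-1.0, -1.4, 3.1]
gripper_width: 0.011
grip_force: 59.5
```

Call:
{"name": "jog_arm", "arguments": {"rows": [{"translation": [0, 0, 0], "delta_rot": [0, 0, 4]}, {"translation": [0, 0, 0], "delta_rot": [0, 0, 8]}, {"translation": [0, 0, 0], "delta_rot": [0, 0, 12]}, {"translation": [0, 0, 0], "delta_rot": [0, 0, 16]}, {"translation": [0, 0, 0], "delta_rot": [0, 0, 20]}, {"translation": [0, 0, 0], "delta_rot": [0, 0, 24]}, {"translation": [0, 0, 0], "delta_rot": [0, 0, 28]}, {"translation": [0, 0, 0], "delta_rot": [0, 0, 32]}]}}

```text
clock: 17.98
position: [0.558, 0.1269, 0.119]
tcp_rot: [-0.0, 0.388, 0.922, -0.002]
contact_force: [-2.2, -3.0, 4.0]
gripper_width: 0.011
grip_force: 59.7
```

Call:
{"name": "jog_arm", "arguments": {"rows": [{"translation": [0, 0, 0], "delta_rot": [0, 0, 4]}, {"translation": [0, 0, 0], "delta_rot": [0, 0, 8]}, {"translation": [0, 0, 0], "delta_rot": [0, 0, 12]}, {"translation": [0, 0, 0], "delta_rot": [0, 0, 16]}, {"translation": [0, 0, 0], "delta_rot": [0, 0, 20]}, {"translation": [0, 0, 0], "delta_rot": [0, 0, 24]}, {"translation": [0, 0, 0], "delta_rot": [0, 0, 28]}]}}

```text
clock: 18.85
position: [0.5575, 0.1266, 0.119]
tcp_rot: [0.0, 0.6, 0.8, -0.002]
contact_force: [-2.8, -3.3, 5.9]
gripper_width: 0.0114
grip_force: 59.8
```

```bash
python3 - <<'E'
from h import *
go(.5583,.1278,.119,-1.347+np.pi)
E
```

```text
shift [0.0899 0.1076 0.001 ] rot [-0.1867  0.182   3.4677]
clk 18.85 pos [0.5575 0.1266 0.119 ] phi 1.8551 tilt [-0.0024 -0.0039] q [ 0.2252  0.4091 -0.2207  0.9442 -0.0033  1.5117] F [-2.8496 -3.3182  5.8928] M [-0.7713  0.6082  0.0977] w 0.0114 g 59.8
```

Call:
{"name": "jog_arm", "arguments": {"rows": [{"translation": [0.05, 0.05, -0.05], "delta_rot": [0, 0, 3.5]}, {"translation": [0.05, 0.05, -0.05], "delta_rot": [0, 0, 3.5]}, {"translation": [0.05, 0.05, -0.05], "delta_rot": [0, 0, 3.5]}, {"translation": [0.05, 0.05, -0.05], "delta_rot": [0, 0, 3.5]}]}}

```text
clock: 19.35
position: [0.5575, 0.1267, 0.119]
tcp_rot: [0.0, 0.623, 0.782, -0.003]
contact_force: [-3.1, -4.8, 4.0]
gripper_width: 0.0108
grip_force: 59.5
```

```bash
python3 - <<'E'
from h import *
go(.5583,.1278,.119,-1.347+np.pi)
E
```

```text
shift [0.0872 0.1025 0.0036] rot [-0.2459  0.2374  0.0813]
clk 19.35 pos [0.5575 0.1267 0.119 ] phi 1.7960 tilt [-0.0033 -0.005 ] q [ 0.2258  0.4098 -0.2194  0.9459 -0.0041  1.5714] F [-3.0854 -4.7539  3.9794] M [-1.0511  0.6228  0.0212] w 0.0108 g 59.5
```

Call:
{"name": "jog_arm", "arguments": {"rows": [{"translation": [-0.08, -0.08, -0.03], "delta_rot": [0, 0, 0]}, {"translation": [-0.08, -0.08, -0.05], "delta_rot": [0, 0, 0]}, {"translation": [-0.08, -0.08, -0.05], "delta_rot": [0, 0, 0]}]}}

```text
clock: 19.73
position: [0.5574, 0.1267, 0.1191]
tcp_rot: [-0.0, 0.623, 0.782, -0.002]
contact_force: [-0.9, -4.8, -2.8]
gripper_width: 0.011
grip_force: 58.7
```

```bash
python3 - <<'E'
from h import *
go(.5583,.1278,.119,-1.347+np.pi)
E
```

```text
shift [0.0852 0.1117 0.0098] rot [-0.1904  0.137   0.0928]
clk 19.73 pos [0.5574 0.1267 0.1191] phi 1.7962 tilt [-0.0027 -0.0031] q [ 0.2249  0.409  -0.2206  0.9445 -0.0024  1.5703] F [-0.9298 -4.7705 -2.7784] M [-1.1822  0.2169  0.0983] w 0.0110 g 58.7
```

Call:
{"name": "jog_arm", "arguments": {"rows": [{"translation": [-0.08, 0, 0.05], "delta_rot": [0, 0, 0]}, {"translation": [-0.08, 0, 0.05], "delta_rot": [0, 0, 0]}]}}

```text
clock: 19.98
position: [0.5575, 0.1266, 0.1191]
tcp_rot: [-0.001, 0.623, 0.782, -0.001]
contact_force: [-2.5, -3.8, 0.0]
gripper_width: 0.0108
grip_force: 59.1
```

Call:
{"name": "jog_arm", "arguments": {"rows": [{"translation": [0, 0, 0], "delta_rot": [0, 0, 0]}, {"translation": [0, 0, 0], "delta_rot": [0, 0, 0]}, {"translation": [0, 0, 0], "delta_rot": [0, 0, 0]}, {"translation": [0, 0, 0], "delta_rot": [0, 0, 0]}, {"translation": [0, 0, 0], "delta_rot": [0, 0, 0]}, {"translation": [0, 0, 0], "delta_rot": [0, 0, 0]}], "grip": 0.7}}

```text
clock: 20.72
position: [0.5581, 0.1268, 0.1191]
tcp_rot: [-0.0, 0.623, 0.782, -0.001]
contact_force: [-0.4, -0.6, 0.9]
gripper_width: 0.0597
grip_force: 0.0
```

```bash
python3 - <<'E'
from h import *
go(.5583,.1278,.22,-1.347+np.pi)
E
```

```text
shift [  0.0844   0.0277 -10.086 ] rot [-0.1028  0.0451  0.1046]
clk 20.73 pos [0.5581 0.1268 0.1191] phi 1.7964 tilt [-0.0016 -0.0012] q [ 0.2239  0.4089 -0.2206  0.9431 -0.0008  1.569 ] F [-0.3627 -0.5528  0.8691] M [0.0575 0.017  0.0202] w 0.0597 g 0.0
```

Released; lift clear and move back for a look.

Call:
{"name": "jog_arm", "arguments": {"rows": [{"translation": [0, 0, -2], "delta_rot": [0, 0, 0]}, {"translation": [0, 0, -5], "delta_rot": [0, 0, 0]}, {"translation": [0, 0, -10], "delta_rot": [0, 0, 0]}, {"translation": [0, -3, -15], "delta_rot": [0, 0, 0]}, {"translation": [0, -8, -16], "delta_rot": [0, 0, 0]}, {"translation": [0, -14, -16], "delta_rot": [0, 0, 0]}, {"translation": [0, -18, -16], "delta_rot": [0, 0, 0]}, {"translation": [0, -18, -16], "delta_rot": [0, 0, 0]}]}}

```text
clock: 21.72
position: [0.38, 0.086, 0.2798]
tcp_rot: [-0.0, 0.623, 0.782, -0.001]
contact_force: [0.8, -0.2, 1.0]
gripper_width: 0.0599
grip_force: 0.0
```

```bash
python3 - <<'E'
from h import *
t=manip.camera("top");s=manip.camera("side")
f=lambda im,x,y,w,h,k:cv2.resize(im[y:y+h,x:x+w],None,fx=k,fy=k,interpolation=cv2.INTER_CUBIC)
cv2.imwrite("pics/crop5.png",np.hstack([f(t,128,200,50,50,8),f(s,207,210,50,50,8)])[:,:,::-1])
go(.5583,.1278,.22,-1.347+np.pi)
E
```

```text
shift [ 0.0868 17.9637  6.0018] rot [0.018  0.0474 0.1041]
clk 21.82 pos [0.3834 0.0868 0.28  ] phi 1.7964 tilt [ 0.0005 -0.0007] q [ 0.2234  0.0135 -0.3071  1.2499 -0.0008  1.5685] F [0.0854 0.1378 0.4587] M [ 0.042  -0.0134 -0.0413] w 0.0593 g 0.0
```

View pics/crop5.png

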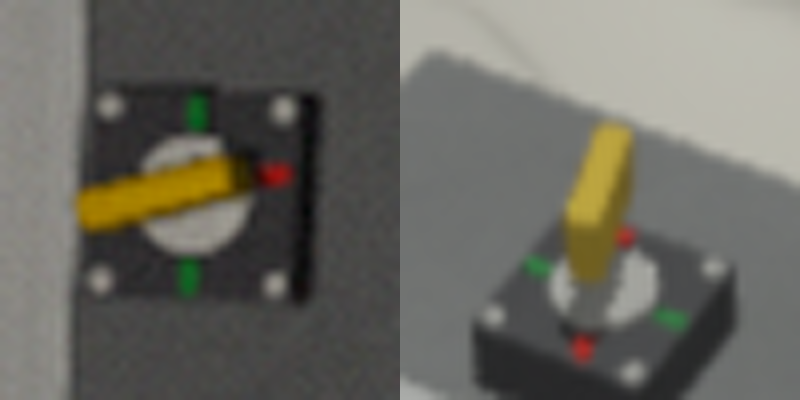

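The handle (top crop, from 85,212 to 245,172) lies along the red-mark line, and the flange sits flat on the lock face.

```bash
python3 -c "
from workcell import manip
print(manip.job_done())"
```

```text
the job is handed in; nothing more can be done
None
```

The key is fully home in the lock with its handle in line with the red marks, the gripper is clear of it, and the job was handed in at about 22 s; the hand-in returned no verdict.

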